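Gauge a gearbox bore with a non-contact probe

ROBOT

A 7-joint arm with a two-finger parallel gripper is mounted at the origin on the work surface. World frame = base frame: x ahead of the robot, y to its left, z up, the work surface at z = 0. Lengths are in mm, angles in rad, forces in N, time in s.
With the tool pointing down it reaches from about 350 to 900 mm from the base axis. Payload 19.9 kg.
Tool frame: the origin (TCP) lies at the very end of the fingers, on their centre line; the grasp point (between the pads) lies 19 mm behind it; z points along the fingers, y is the line along which they close (so a half turn about z gives the same grasp; the last joint's range is limited). The gripper opens to 94 mm and grips with 3 to 60 N. Pads are 16 mm wide; open, the fingers measure 119 mm over their backs; the gripper's body (75 mm by 177 mm) begins 78 mm behind the grasp point.
Start: joints at [1.119, 0.417, -0.01, 1.614, 0.005, 1.111, -0.053], TCP at [249.581, -572.982, 205.425] pointing down, gripper open.
Joint ranges: [-2.81, 2.81], [-0.39, 2.02], [-1.27, 1.25], [0.06, 2.57], [-1.19, 4.33], [0.19, 2], [-2.82, 2.82]. Speed limits (rad/s): [1.89, 1.89, 2.39, 2.39, 3.01, 3.01, 3.01].

INTERFACE

Orientations are given as a 3x3 rotation matrix whose columns are the frame's x, y, z axes.
In Python, from rig import telemetry, vision, workorder gives the robot as it stands. The module is installed in compiled form; this text tells all that it offers.
- The arm moves only by the tool jog_arm, never from a script. Its argument "deltas" is one flat list of numbers, 6 for each row, row after row: the shift along the tool's x, y, z scaled (see below), then the turn, a rotation vector about the tool's x, y, z scaled (see below). In form: [dx, dy, dz, ax, ay, az, dx, dy, dz, ax, ay, az, ...]. A call has 1 to 12 rows; each row shifts and turns the commanded pose from where the row before left it, along the tool's axes as they then stand; what a row does not reach is not made up. The controller multiplies each number of a shift by 15 cm and each number of a turn by 180 degrees. A row lasts 1/10 s, in which the tool goes at most 50 mm and 8.59 degrees, less where a joint would pass 70% of its speed; a pose out of reach is approached as far as the arm can. A call with a number of a shift or a turn outside -1 to 1 is refused whole. A call with a gripper value outside its range is refused whole. "gripper" is the opening, from 0 (shut) to 1 (fully open), set as the call begins (left out, the last holds). The fingers move at their own pace and stop on an object; the grip force is fixed at half the most. Time passes only in rows, so rows that do not move let the fingers close. It gives the time, the measured TCP pose, the force, the opening and the grip force at its end, in the units of the state.
- telemetry.get_state(): the state, without advancing time (a new reading comes with each control period).
- vision.get_image(name): name is "scene" or "top" or "wrist"; returns the picture (420x560x3 uint8, blue, green, red); there is no depth.
- vision.camera_model(name): a dict with "fov_y" (degrees; the focal length in pixels is half the picture's height over the tangent of half this angle, whatever the lens; pixels are square), "cx", "cy" (the principal point, pixels), "eye" and "orientation" of the camera in the world. Camera axes: x right, y up, looking along -z (the intrinsics and any distortion apply to the point x, -y, -z); pixel columns grow to the right and rows downward; lengths in mm; the calibration is good to about 2 mm. A picture is of the moment at which its call begins: read the wrist's pose just before it. camera_model takes no time and is no camera call; for the wrist camera it gives the pose at the moment of the call.
- workorder.hand_in(): hands the job in; it is judged then, once.
The state is a dict: "clock": time; "q": joint angles; "joint_vel": joint speeds; "effort": joint torques, N m; "ee_pos": TCP position; "orientation": TCP orientation; "wrist_force": force on the tool from outside, world axes, zero at the start; "ft_torque": the same for the moment, N m; "grip_width": opening from 0.0 (shut) to 1.0 (fully open); "finger_force": force on a finger pad.
Only numpy, scipy, OpenCV 4.12 (cv2) and the standard library are available. Lean on these libraries where they do the work, as an engineer would, in place of code of your own. Each camera call takes 0.05 s, during which the arm holds its last target. There are 200 camera calls.

TASK

Take the blue cap off the gearbox housing and put it in the red tray, then draw the orange-handled probe from its stand and lower it upright through the guide hole until the red band on its stem is level with the hole's mouth. The sensor must never touch the housing, so keep the stem in the middle of the hole, and finish while still holding the probe there, centred and motionless. Leave the can, the socket and the screwdriver where they are.

Things in the scene. Friction and masses are not known exactly. Their poses are not given: they have to be found in the camera images.
- housing: aluminium gearbox housing bolted to the bench, does not move: block 100 x 100 x 74 mm with a foot flange 152 mm long (x) and 12 mm high; a brass guide plate 64 x 64 x 16 mm lies on the block. Two round bosses stick out 12 mm at its +y and -y sides at 38 mm height. Origin: centre of the underside, on the bore's axis; z up
- guide_mouth (a point): centre of the guide hole's mouth in the brass plate's top face, 90 mm above the bench, z up. Hole diameter 22 mm through the 16 mm plate, 28 mm below that, closed at the bottom 86 mm under the mouth. At the start the blue cap covers it
- cap: loose blue plastic cap, about 60 g: a plug 18 mm wide and 5 mm deep that hangs in the guide hole, a disc 52 mm wide and 8 mm thick that lies on the guide plate, a round upright knob 24 mm wide and 34 mm tall on the disc. Origin: centre of the plug's lower end, z up through the knob; 47 mm tall overall
- cap_knob (a point): point on the axis of the cap's knob, 36 mm above the cap's origin, 23 mm above the disc and 11 mm below the knob's top; a good place to grip
- tray: red open tray fixed to the bench, outside 160 (x) x 140 (y) x 30 mm, walls and floor 4 mm thick. Origin: centre of the underside, at bench height
- stand: grey probe stand fixed to the bench: 90 x 90 mm base, 70 x 70 mm top plate whose upper face is 120 mm above the bench, with an 18 mm hole that the probe's stem hangs through. Origin: centre of the underside, under the hole
- probe: loose upright probe, 110 to 210 g, in the stand at the start: steel stem 10 mm thick and 110 mm long, then a black shoulder 34 mm wide and 4 mm thick that rests on the stand, then an orange square grip 26 x 26 mm and 60 mm tall (faces across its x and y axes), with a low black button on top; 177 mm overall. Origin: centre of the tip's end face, z up along the stem to the grip
- probe_tip (a point): centre of the end face of the stem (lowest point of the upright probe)
- probe_band (a point): on the stem's axis, middle of the 10 mm tall red band, 60 mm above the tip; to be level with the guide hole's mouth
- probe_grip (a point): on the probe's axis, middle of the orange grip, 146 mm above the tip, 32 mm above the shoulder; a good place to grip
- can: bystander: upright can with a yellow label and white lid, 60 mm wide, 110 mm tall, origin at the centre of the underside
- socket: bystander: upright steel wrench socket 34 mm wide, 45 mm tall, origin at the centre of the underside
- screwdriver: bystander: screwdriver with a green handle lying on the bench, about 0.2 m long, origin under its middle, x towards the tip
There are look-alikes about, which are no part of the job. What is meant by the cap is not green, and is the smaller of those in its own colour. There is more than one size of the probe; the job needs the larger.

How it is judged (in metres and radians):
On the way, in this order (a step that is already met when the one before it is completed fails the run):
1. the blue cap lies in the tray, let go (x of cap in the frame of tray between -0.074 and 0.074 m and y of cap in the frame of tray between -0.064 and 0.064 m and z of cap in the frame of tray below 0.035 m and linear speed of cap below 0.03 m/s and contact force between cap and the fingers below 0.1 N), for 0.2 s.
2. the probe is drawn clear of its stand and held in the air (height (world z) of probe_tip above 0.121 m and contact force between probe and the fingers above 1 N and contact force between probe and stand below 0.1 N), for 0.1 s.
At the end, for the whole second after the job is handed in: The gripper still holds the probe in the guide hole, motionless and upright within 4 degrees, the middle of the red band within 6 mm of the mouth's height, the band and the tip within 3.5 mm of the hole's axis, touching neither housing nor stand; the cap lies in the tray, let go (all of step 1 and z of probe_band in the frame of guide_mouth between -0.006 and 0.006 m and horizontal distance between each of probe_band, probe_tip and guide_mouth below 0.0035 m and angle between probe's own z axis and vertical below 0.07 rad and linear speed of probe below 0.02 m/s and contact force between probe and the fingers above 1 N and contact force between probe and housing below 0.2 N and contact force between probe and stand below 0.2 N); the arm keeps its last pose, push and grip.
It fails at once if the probe touches the housing (contact force between probe and housing above 0.3 N).
It fails at once if a bystander is moved more than 20 mm or the can tips (distance of any of can, socket, screwdriver from where it was at the start of the episode above 0.02 m or angle between can's own z axis and vertical above 0.3 rad).
It also fails if it takes over 58 s, if anything falls off the work surface, if the arm or the gripper's body presses on something with over 40 N, if the wrist force passes 120 N, or if a joint passes its speed limit or range.

## Working session

There is one attempt and no reset: what is moved stays moved. The work goes in short steps, Python scripts to look and compute and a tool call to move; the robot and the scene stay as the last step left them, time stands still between calls to the robot, and variables do not carry over. Pictures are saved under pics/ and viewed, at most 13 in all, crops included, and the job is handed in when it is done.

Besides the shell and the picture viewer there is one more tool, called after "Emit:" by a JSON object that holds its "fn" and its "kwargs", one argument or row to a line. jog_arm: Moves the arm, as the interface text tells. Its arguments: {"type":"object","properties":{"deltas":{"type":"array"},"gripper":{"type":"number"}},"required":["deltas"]}

```bash
mkdir -p pics; ls
python3 - <<'E'
from rig import telemetry, vision, workorder
import cv2, json
for n in ("scene","top"):
    cv2.imwrite(f"pics/{n}0.png",vision.get_image(n)); print(n,vision.camera_model(n))
print(vision.camera_model("wrist"))
print(telemetry.get_state())
E
```

```text
pics
scene {'fov_y': 47.523567817145505, 'cx': 286.41165632241905, 'cy': 207.49181013699703, 'eye': array([1154.72451722,  270.73473038,  744.07747045]), 'orientation': array([[-0.38682895, -0.62459909,  0.67840942],
       [ 0.92214832, -0.26393559,  0.28280819],
       [ 0.00241465,  0.7349925 ,  0.67807093]])}
top {'fov_y': 50.88824675031972, 'cx': 281.9663194931272, 'cy': 204.0240738300741, 'eye': array([ 419.94566264,   -2.06723213, 1132.79722403]), 'orientation': array([[ 0.00119798,  0.98913616, -0.14699735],
       [-0.99984702, -0.00138031, -0.01743644],
       [-0.01744992,  0.14699575,  0.98898319]])}
{'fov_y': 61.972335362214054, 'cx': 273.1858607601285, 'cy': 211.2676495237428, 'eye': array([ 312.85482327, -545.36991635,  384.30452499]), 'orientation': array([[ 0.39958678,  0.8906975 ,  0.216768  ],
       [-0.91669437,  0.38860315,  0.09305385],
       [-0.0013539 , -0.23589309,  0.97177807]])}
{'clock': 0.1, 'q': array([ 1.11852281,  0.4179282 , -0.01027239,  1.61408742,  0.00469429,
        1.1106946 , -0.05302749]), 'joint_vel': array([ 0.00159574, -0.00118431, -0.00156074, -0.00372218,  0.00034349,
       -0.00084732, -0.00015496]), 'effort': array([ 2.16392516e-03, -8.52584553e+01,  6.39747027e-01, -4.26694250e+01,
       -4.89704346e-02,  1.64070743e-02, -4.74062142e-05]), 'ee_pos': array([ 249.41826258, -572.71843569,  204.89046254]), 'orientation': array([[ 9.16832213e-01,  3.99272367e-01, -5.20202663e-04],
       [ 3.99272695e-01, -9.16831712e-01,  9.62651407e-04],
       [-9.25781925e-05, -1.09029254e-03, -9.99999401e-01]]), 'wrist_force': array([ 0.71981099, -1.45710035,  0.19445703]), 'ft_torque': array([-0.01447902,  0.00413027, -0.00464224]), 'finger_force': 0.0, 'grip_width': 0.9978753345351085}
```

View pics/scene0.png

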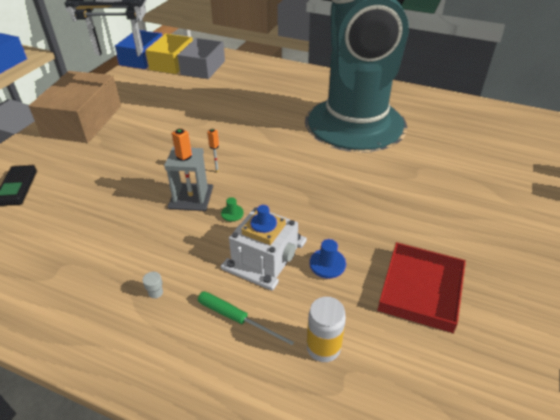

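View pics/top0.png

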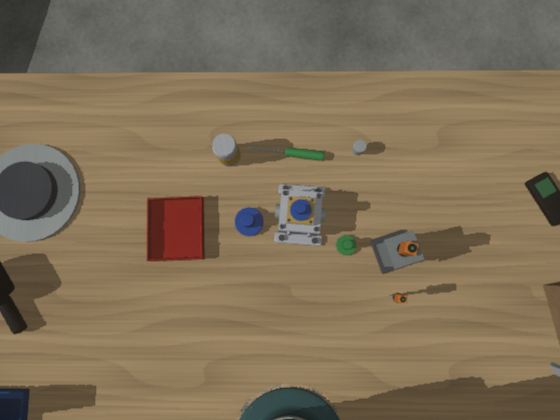

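The `scene` view shows these look-alikes:
- **Caps:** small blue on the housing at (263,218), large blue on the bench at (328,260), green at (232,210).
- **Probes:** large one in the grey stand at (182,145), small one at (213,140).

In the `top` view the same items are: small blue cap (301,210), large blue cap (249,221), green cap (346,245), large probe (408,248), small probe (400,298), tray (176,229). By the description I choose the blue cap on the housing and the probe in the stand. I'll measure both and check them in one close crop.

```bash
cat > h.py <<'E'
import numpy as np, cv2
from rig import telemetry, vision, workorder
def K(m): return 210/np.tan(np.radians(m["fov_y"]/2))
def ray(m,uv):
    f=K(m); d=np.array([(uv[0]-m["cx"])/f,-(uv[1]-m["cy"])/f,-1.]); return m["eye"],m["orientation"]@d
def onplane(m,uv,z):
    e,d=ray(m,uv); return e+d*(z-e[2])/d[2]
def proj(m,p):
    c=m["orientation"].T@(np.asarray(p,float)-m["eye"]); f=K(m)
    return np.array([m["cx"]-f*c[0]/c[2], m["cy"]+f*c[1]/c[2]])
R={"blue":((108,120,40),(125,255,255)),"orange":((3,170,120),(16,255,255)),"red":((0,170,50),(3,255,255)),"brass":((17,130,110),(27,255,255))}
def blobs(img,col,amin=20):
    h=cv2.cvtColor(img,cv2.COLOR_BGR2HSV); m=cv2.inRange(h,*map(np.array,R[col]))
    if col=="red": m|=cv2.inRange(h,np.array((172,170,50)),np.array((180,255,255)))
    cs,_=cv2.findContours(m,cv2.RETR_EXTERNAL,cv2.CHAIN_APPROX_NONE)
    return sorted([c for c in cs if cv2.contourArea(c)>amin],key=cv2.contourArea,reverse=True)
def show(name,img): cv2.imwrite(f"pics/{name}.png",img)
E
python3 - <<'E'
from h import *
np.set_printoptions(precision=1,suppress=True)
for n in("top","scene"):
    im=cv2.imread(f"pics/{n}0.png"); m=vision.camera_model(n)
    for c in("blue","orange","red"):
        for b in blobs(im,c)[:4]:
            (u,v),(w,h),a=cv2.minAreaRect(b)
            z={"blue":98,"orange":184,"red":30}[c]
            print(n,c,cv2.contourArea(b),(round(u),round(v)),(round(w),round(h)),round(a),cv2.boundingRect(b),onplane(m,(u,v),z))
im=cv2.imread("pics/scene0.png")[110:300,130:370]; show("crop",cv2.resize(im,None,fx=3,fy=3,interpolation=cv2.INTER_CUBIC))
E
```

```text
top blue 556.0 (248, 222) (27, 27) 90 (235, 208, 28, 28) [532.2  95.1  98. ]
top blue 293.0 (300, 210) (19, 19) 90 (291, 200, 20, 20) [560.6 -27.7  98. ]
top blue 96.0 (10, 394) (7, 21) 90 (0, 391, 22, 8) [141.2 626.7  98. ]
top orange 1110.5 (182, 228) (58, 36) 90 (164, 199, 37, 59) [508.8 231.  184. ]
top orange 97.0 (408, 248) (18, 12) 6 (399, 242, 19, 13) [ 466.3 -253.9  184. ]
top orange 32.0 (397, 298) (6, 7) 11 (394, 294, 8, 8) [ 362.2 -227.7  184. ]
top red 2189.0 (182, 228) (62, 39) 89 (162, 197, 41, 63) [523.1 269.4  30. ]
scene blue 863.5 (326, 260) (37, 33) 63 (311, 240, 34, 38) [608.6 119.6  98. ]
scene blue 715.5 (137, 48) (42, 36) 9 (116, 31, 45, 37) [  13.4 -714.    98. ]
scene blue 642.5 (12, 53) (38, 25) 90 (0, 34, 26, 39) [  190.8 -1043.4    98. ]
scene blue 399.0 (263, 220) (24, 24) 45 (251, 206, 25, 26) [559.1 -26.8  98. ]
scene orange 330.0 (182, 145) (28, 15) 81 (173, 131, 18, 29) [ 504.7 -229.3  184. ]
scene orange 113.0 (212, 139) (16, 9) 90 (208, 131, 10, 17) [ 462.4 -182.5  184. ]
scene red 5183.5 (425, 287) (80, 71) 15 (379, 244, 85, 88) [541.5 295.9  30. ]
```

View pics/crop.png

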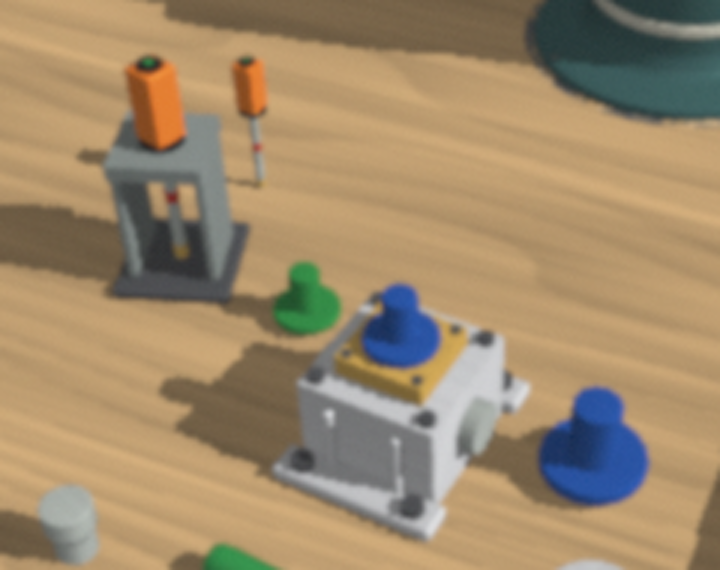

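The crop confirms both choices: the blue cap sits on the brass plate (crop (400,330)), with the larger blue cap on the bench at (594,450). The large probe is in the stand (155,100), and the small one is at (250,85). I'll turn the tool square to the world axes, rise, then look over the stand on the way.

Emit:
{"fn": "jog_arm", "kwargs": {
  "deltas": [0,0,-0.3,0,0,0.0435,0,0,-0.3,0,0,0.0435,0,0,0,0,0,0.0435,0.18,-0.27,0,0,0,0,0.18,-0.27,0,0,0,0,0.18,-0.27,0,0,0,0,0.18,-0.27,0,0,0,0,0.18,-0.27,0,0,0,0,0.18,-0.27,0,0,0,0,0.18,-0.27,0,0,0,0,0.18,-0.27,0,0,0,0]
}}

```text
clock: 1.2
ee_pos: [465.9, -246.9, 295.4]
orientation: [[1.0, 0.001, -0.0], [0.001, -1.0, -0.0], [-0.0, 0.0, -1.0]]
wrist_force: [1.1, -0.8, -0.1]
grip_width: 1.002
finger_force: 0.0
```

Emit:
{"fn": "jog_arm", "kwargs": {
  "deltas": [0,0,0,0,0,0,0,0,0,0,0,0,0,0,0,0,0,0]
}}

```text
clock: 1.5
ee_pos: [464.7, -249.8, 295.2]
orientation: [[1.0, -0.001, -0.001], [-0.001, -1.0, -0.0], [-0.001, 0.0, -1.0]]
wrist_force: [0.5, 0.1, -0.2]
grip_width: 0.999
finger_force: 0.0
```

```bash
cat > look.py <<'E'
from h import *
import sys
np.set_printoptions(precision=2,suppress=True)
s=telemetry.get_state(); m=vision.camera_model("wrist"); im=vision.get_image("wrist")
show(sys.argv[1],im); np.save(f"pics/{sys.argv[1]}.npy",m,allow_pickle=True)
print(s["clock"],s["ee_pos"],s["orientation"].ravel(),"cam",m["eye"],"F",s["wrist_force"],"w",s["grip_width"])
for c,z in(("orange",184),("blue",132),("brass",90),("red",90)):
    for b in blobs(im,c)[:3]:
        (u,v),(w,h),a=cv2.minAreaRect(b); print(c,cv2.contourArea(b),(round(u,1),round(v,1)),(round(w),round(h)),round(a,1),onplane(m,(u,v),z))
E
python3 look.py w1
```

```text
1.5 [ 464.66 -249.79  295.23] [ 1. -0. -0. -0. -1. -0. -0.  0. -1.] cam [ 533.78 -249.54  474.6 ] F [ 0.47  0.06 -0.22] w 0.9987470924032575
orange 1090.0 (285.7, 200.9) (33, 37) 16.7 [ 472.12 -260.02  184.  ]
orange 285.0 (276.0, 284.0) (28, 16) 90.0 [ 395.59 -251.91  184.  ]
blue 2168.0 (55.9, 96.6) (60, 47) 39.8 [560.6  -46.43 132.  ]
blue 1087.0 (12.5, 119.0) (56, 25) 90.0 [540.43  -2.33 132.  ]
brass 1103.0 (60.5, 98.0) (69, 62) 87.7 [562.54 -26.21  90.  ]
brass 268.5 (34.2, 339.6) (59, 15) 89.0 [275.97  47.92  90.  ]
brass 253.0 (512.3, 339.9) (58, 14) 89.0 [ 275.5  -546.46   90.  ]
```

View pics/w1.png

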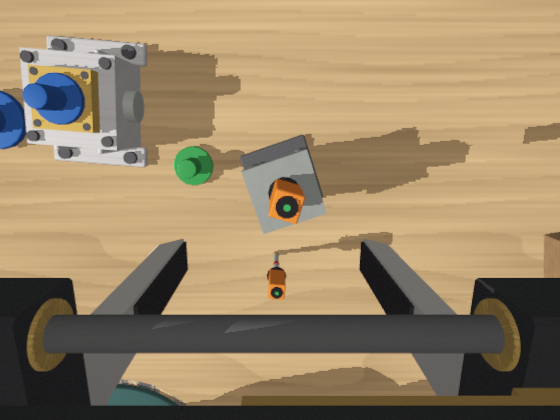

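From over the stand, the large probe's button is at (287,208), with its grip turned by roughly 12–17°. The small probe is at (277,290), and the cap's knob at (38,96). Next I go above the cap.

Emit:
{"fn": "jog_arm", "kwargs": {
  "deltas": [0.127,-0.297,0,0,0,0,0.127,-0.297,0,0,0,0,0.127,-0.297,0,0,0,0,0.127,-0.297,0,0,0,0,0.127,-0.297,0,0,0,0,0,0,0,0,0,0,0,0,0,0,0,0,0,0,0,0,0,0]
}}

```text
clock: 2.35
ee_pos: [560.1, -27.9, 295.3]
orientation: [[1.0, -0.002, -0.0], [-0.002, -1.0, -0.001], [-0.0, 0.001, -1.0]]
wrist_force: [-0.1, -0.9, 0.3]
grip_width: 1.0
finger_force: 0.0
```

```bash
python3 look.py w2
python3 - <<'E'
from h import *
# tray from top view: outline of rim at z=30 & grip angle from w1 top face
im=cv2.imread("pics/top0.png"); m=vision.camera_model("top")
for uv in((147,197),(205,197),(205,261),(147,261)): print(onplane(m,uv,30))
im=cv2.imread("pics/w2.png"); show("w2c",im[100:300,180:380].repeat(3,0).repeat(3,1))
E
```

```text
2.35 [560.1  -27.92 295.32] [ 1. -0. -0. -0. -1. -0. -0.  0. -1.] cam [629.17 -27.69 474.69] F [-0.06 -0.86  0.28] w 1.0002608464940486
orange 168.5 (493.5, 272.0) (31, 10) -0.0 [ 502.33 -224.31  184.  ]
blue 2228.0 (175.0, 192.5) (53, 54) 90.0 [565.18  70.15 132.  ]
blue 1562.5 (272.0, 189.0) (44, 44) 90.0 [568.57 -26.43 132.  ]
brass 2813.0 (272.0, 187.2) (57, 56) 4.6 [563.19 -26.33  90.  ]
brass 974.5 (123.0, 49.9) (41, 57) 19.4 [704.89 125.03  90.  ]
brass 252.0 (512.3, 339.9) (58, 14) 89.0 [ 370.49 -324.6    90.  ]
red 10944.5 (48.7, 205.3) (119, 102) 87.6 [542.88 225.52  90.  ]
[602.41983799 361.0890247   30.        ]
[602.17094329 212.93514725  30.        ]
[440.91193157 208.59457983  30.        ]
[440.78673258 353.58899583  30.        ]
```

View pics/w2c.png

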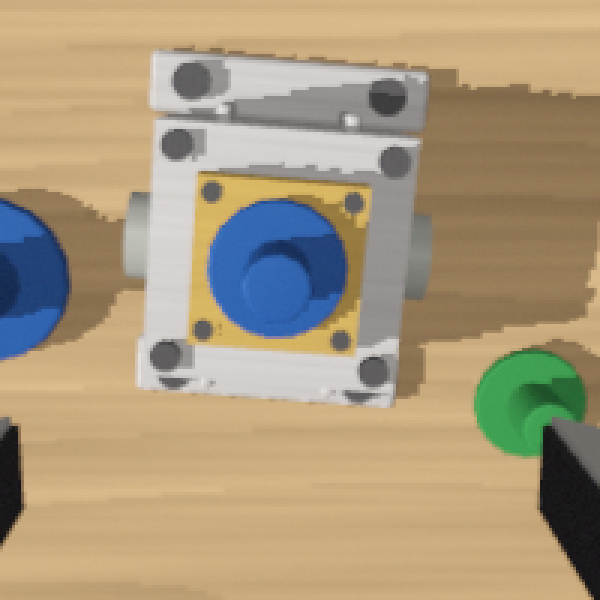

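The close view shows the blue cap centred on the brass plate, with its knob top at crop (277,286), px (272.3,195.3). That puts the hole at about (562,-26.5). I'll descend and grip.

Emit:
{"fn": "jog_arm", "kwargs": {
  "deltas": [0.013,-0.009,0.267,0,0,0,0,0,0.267,0,0,0,0,0,0.267,0,0,0,0,0,0.267,0,0,0,0,0,0.133,0,0,0,0,0,0.067,0,0,0,0,0,0,0,0,0]
}}

```text
clock: 3.1
ee_pos: [561.8, -25.6, 104.6]
orientation: [[1.0, -0.001, -0.001], [-0.001, -1.0, -0.0], [-0.001, 0.0, -1.0]]
wrist_force: [0.3, -0.7, 0.7]
grip_width: 0.998
finger_force: 0.0
```

Emit:
{"fn": "jog_arm", "kwargs": {
  "deltas": [0,0,0,0,0,0,0,0,0,0,0,0,0,0,0,0,0,0,0,0,0,0,0,0,0,0,0,0,0,0,0,0,0,0,0,0,0,0,0,0,0,0,0,0,0,0,0,0,0,0,0,0,0,0,0,0,0,0,0,0],
  "gripper": 0
}}

```text
clock: 4.1
ee_pos: [562.3, -24.7, 105.2]
orientation: [[1.0, 0.001, -0.0], [0.001, -1.0, 0.0], [-0.0, -0.0, -1.0]]
wrist_force: [-0.3, 0.3, 0.3]
grip_width: 0.251
finger_force: 30.0
```

Emit:
{"fn": "jog_arm", "kwargs": {
  "deltas": [0,0,-0.1,0,0,0,0,0,-0.3,0,0,0,0,0,-0.3,0,0,0,-0.033,-0.257,0,0,0,0,-0.033,-0.257,0,0,0,0,-0.033,-0.257,0,0,0,0,-0.033,-0.257,0,0,0,0,-0.033,-0.257,0,0,0,0,-0.033,-0.257,0,0,0,0,-0.033,-0.257,0,0,0,0,-0.033,-0.257,0,0,0,0]
}}

```text
clock: 5.2
ee_pos: [522.1, 285.3, 211.5]
orientation: [[1.0, 0.001, 0.001], [0.001, -1.0, 0.0], [0.001, -0.0, -1.0]]
wrist_force: [1.0, -0.7, 0.1]
grip_width: 0.25
finger_force: 30.0
```

Emit:
{"fn": "jog_arm", "kwargs": {
  "deltas": [0,0,0,0,0,0,0,0,0,0,0,0,0,0,0,0,0,0]
}}

```text
clock: 5.5
ee_pos: [522.8, 282.8, 210.8]
orientation: [[1.0, -0.0, 0.0], [-0.0, -1.0, -0.0], [0.0, 0.0, -1.0]]
wrist_force: [0.6, -0.1, -0.8]
grip_width: 0.25
finger_force: 30.0
```

```bash
python3 look.py w3 | egrep -v "orange|brass"
python3 - <<'E'
from h import *
a=vision.get_image("scene"); show("s3",np.hstack([cv2.imread("pics/w3.png")[:,100:460],a[120:,200:]] if 0 else [cv2.resize(cv2.imread("pics/w3.png"),(400,300)),cv2.resize(a,(400,300))]))
E
```

```text
5.5 [522.82 282.83 210.78] [ 1. -0.  0. -0. -1. -0.  0.  0. -1.] cam [591.76 283.13 390.24] F [ 0.62 -0.14 -0.75] w 0.2500858248651197
blue 3465.0 (269.3, 250.5) (79, 90) 22.9 [497.65 286.18 132.  ]
blue 2187.5 (446.5, 170.0) (71, 59) 45.0 [560.53 155.15 132.  ]
red 14906.5 (265.2, 188.5) (149, 138) 87.5 [539.38 290.12  90.  ]
```

View pics/s3.png

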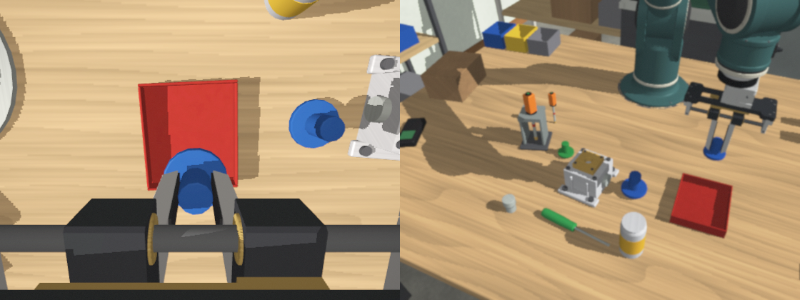

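The cap is held, and the tray is below it, with its wrist-view centre near (265,186) full-scale. That gives about (526,287), so I'll shift slightly while lowering, then release.

Emit:
{"fn": "jog_arm", "kwargs": {
  "deltas": [0.02,-0.027,0.267,0,0,0,0,0,0.267,0,0,0,0,0,0.267,0,0,0,0,0,0.267,0,0,0,0,0,0.107,0,0,0,0,0,0.05,0,0,0,0,0,0,0,0,0,0,0,0,0,0,0]
}}

```text
clock: 6.4
ee_pos: [526.4, 288.2, 28.2]
orientation: [[1.0, 0.001, 0.002], [0.001, -1.0, 0.001], [0.002, -0.001, -1.0]]
wrist_force: [0.0, -0.0, -0.6]
grip_width: 0.249
finger_force: 30.0
```

Emit:
{"fn": "jog_arm", "kwargs": {
  "deltas": [0,0,0,0,0,0,0,0,0,0,0,0,0,0,0,0,0,0,0,0,0,0,0,0,0,0,0,0,0,0],
  "gripper": 0.6
}}

```text
clock: 6.9
ee_pos: [525.5, 287.8, 26.6]
orientation: [[1.0, 0.001, -0.0], [0.001, -1.0, 0.0], [-0.0, -0.0, -1.0]]
wrist_force: [0.8, 0.4, 0.2]
grip_width: 0.593
finger_force: 0.0
```

Emit:
{"fn": "jog_arm", "kwargs": {
  "deltas": [0,0,-0.2,0,0,0,0,0,-0.3,0,0,0,0,0,-0.3,0,0,0,0,0,-0.3,0,0,0,0,0,-0.3,0,0,0,0,0,-0.3,0,0,0,0,0,-0.1,0,0,0],
  "gripper": 1
}}

```text
clock: 7.6
ee_pos: [526.4, 288.6, 301.3]
orientation: [[1.0, 0.001, 0.005], [0.001, -1.0, 0.003], [0.005, -0.003, -1.0]]
wrist_force: [0.4, -1.0, -0.2]
grip_width: 1.0
finger_force: 0.0
```

Emit:
{"fn": "jog_arm", "kwargs": {
  "deltas": [0.03,0.262,0,0,0,0,0.03,0.262,0,0,0,0,0.03,0.262,0,0,0,0,0.03,0.262,0,0,0,0,0.03,0.262,0,0,0,0,0.03,0.262,0,0,0,0,0.03,0.262,0,0,0,0,0.03,0.262,0,0,0,0,0,0,0,0,0,0,0,0,0,0,0,0,0,0,0,0,0,0,0,0,0,0,0,0]
}}

```text
clock: 8.8
ee_pos: [561.6, -25.4, 296.4]
orientation: [[1.0, 0.003, -0.0], [0.003, -1.0, 0.0], [-0.0, -0.0, -1.0]]
wrist_force: [-0.3, -0.3, -0.3]
grip_width: 0.997
finger_force: 0.0
```

```bash
python3 look.py w4 | egrep -v "orange"
python3 - <<'E'
from h import *
show("s4",vision.get_image("scene"))
w=cv2.imread("pics/w4.png")[150:230,230:310].repeat(5,0).repeat(5,1); s=cv2.imread("pics/s4.png")[180:300,220:480]; s=cv2.resize(s,(400,185))
s2=cv2.resize(cv2.imread("pics/s4.png")[205:245,240:300],(400,215))
show("j4",np.hstack([w,np.vstack([s,s2])]))
E
```

```text
8.8 [561.64 -25.38 296.39] [ 1.  0. -0.  0. -1.  0. -0. -0. -1.] cam [630.68 -24.96 475.79] F [-0.25 -0.34 -0.28] w 0.997199063293134
blue 2202.5 (177.0, 193.0) (52, 54) 90.0 [565.63  71.24 132.  ]
blue 1218.0 (38.4, 204.4) (46, 36) 9.5 [553.53 211.59 132.  ]
brass 2791.0 (274.6, 188.4) (57, 56) 4.8 [563.2  -26.42  90.  ]
brass 939.0 (126.9, 51.6) (40, 57) 20.7 [704.41 125.07  90.  ]
brass 255.5 (512.3, 339.9) (58, 14) 89.0 [ 372.83 -323.32   90.  ]
red 11201.0 (50.0, 205.4) (119, 104) 87.9 [542.96 227.59  90.  ]
```

View pics/j4.png

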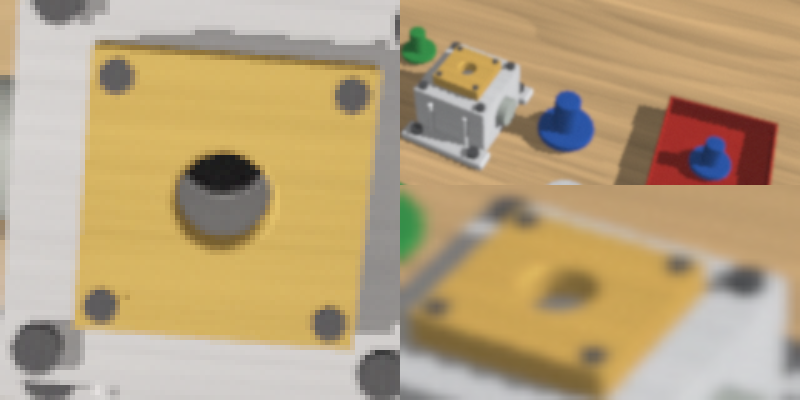

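The cap lies in the tray (`scene` crop, upper right). The open hole's centre is at wrist px (274.4,189.5). Next I compute the hole and probe positions and the grip's yaw.

Run:
```python
from h import *
np.set_printoptions(precision=1,suppress=True)
m1=np.load("pics/w1.npy",allow_pickle=True).item(); m4=np.load("pics/w4.npy",allow_pickle=True).item()
ms=vision.camera_model("scene"); mt=vision.camera_model("top")
print("hole",onplane(m4,(274.4,189.5),90),"scene",onplane(ms,(265.2,224.5),90))
print("btn",onplane(m1,(287,208),187),onplane(mt,(412,248),187),onplane(ms,(179.3,131.3),187))
b=max(blobs(cv2.imread("pics/w1.png"),"orange"),key=cv2.contourArea)
print(cv2.approxPolyDP(cv2.convexHull(b),2,True).reshape(-1,2).tolist())
w=cv2.imread("pics/w1.png")[165:240,235:335].repeat(6,0).repeat(6,1); show("g1",w)
```

```text
hole [562.  -26.2  90. ] scene [561.4 -21.2  90. ]
btn [ 466.6 -261.1  187. ] [ 465.7 -261.8  187. ] [ 468.5 -257.4  187. ]
[[276, 180], [298, 185], [304, 198], [296, 222], [269, 214], [270, 195]]
```

View pics/g1.png

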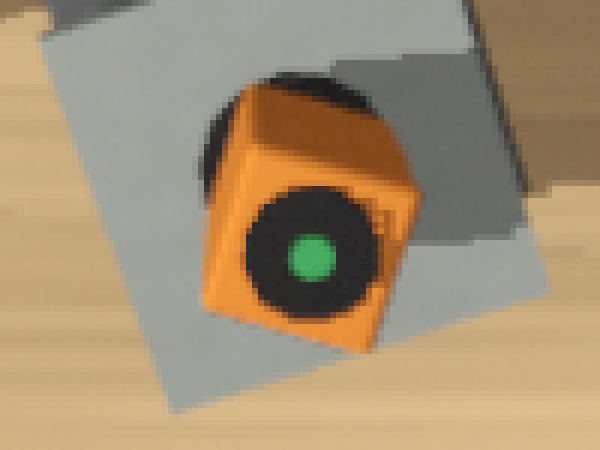

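Grip top-face corners in the crop are (205,308), (370,352), (420,195) and (255,150). That means the grip is turned about 16° clockwise seen from above, so tool z gets +16°. The button is at about (467,-261).

Emit:
{"fn": "jog_arm", "kwargs": {
  "deltas": [-0.105,0.262,0,0,0,0,-0.105,0.262,0,0,0,0,-0.105,0.262,0,0,0,0,-0.105,0.262,0,0,0,0,-0.105,0.262,0,0,0,0,-0.105,0.262,0,0,0,0,0,0,0,0,0,0.0445,0,0,0,0,0,0.0445,0,0,0,0,0,0,0,0,0,0,0,0,0,0,0,0,0,0,0,0,0,0,0,0]
}}

```text
clock: 10.1
ee_pos: [467.5, -262.2, 296.5]
orientation: [[0.962, -0.273, -0.0], [-0.273, -0.962, 0.0], [-0.0, -0.0, -1.0]]
wrist_force: [-0.2, -0.1, -0.4]
grip_width: 1.0
finger_force: 0.0
```

```bash
python3 look.py w5 | head -3
python3 - <<'E'
from h import *
np.set_printoptions(precision=2,suppress=True)
im=cv2.imread("pics/w5.png"); m=np.load("pics/w5.npy",allow_pickle=True).item(); s=telemetry.get_state()
h=cv2.cvtColor(im,cv2.COLOR_BGR2HSV); g=cv2.inRange(h,np.array((55,90,80)),np.array((80,255,255)))
cs,_=cv2.findContours(g[150:260,230:340],cv2.RETR_EXTERNAL,cv2.CHAIN_APPROX_NONE)
for c in cs:
    (u,v),r=cv2.minEnclosingCircle(c); p=onplane(m,(u+230,v+150),187); print("btn",u+230,v+150,r,p,"tool-frame delta",s["orientation"].T@(p-s["ee_pos"]))
b=blobs(im,"orange")[0]; print(cv2.approxPolyDP(cv2.convexHull(b),2,True).reshape(-1,2).tolist())
E
```

```text
10.1 [ 467.53 -262.22  296.48] [ 0.96 -0.27 -0.   -0.27 -0.96  0.   -0.   -0.   -1.  ] cam [ 533.96 -280.58  475.89] F [-0.23 -0.06 -0.36] w 1.0002383600805032
orange 1043.0 (272.0, 204.0) (38, 30) 90.0 [ 472.18 -261.85  184.  ]
orange 281.0 (291.6, 284.7) (29, 15) 80.5 [ 395.36 -258.5   184.  ]
btn 272.20000076293945 210.79999923706055 3.8833963871002197 [ 467.07 -260.59  187.  ] tool-frame delta [ -0.91  -1.5  109.51]
[[284, 185], [287, 196], [286, 222], [259, 222], [257, 197], [260, 186]]
```

Emit:
{"fn": "jog_arm", "kwargs": {
  "deltas": [-0.006,-0.01,0.25,0,0,0,0,0,0.25,0,0,0,0,0,0.25,0,0,0,0,0,0.2,0,0,0,0,0,0.113,0,0,0,0,0,0,0,0,0,0,0,0,0,0,0]
}}

```text
clock: 10.85
ee_pos: [467.3, -260.8, 137.6]
orientation: [[0.962, -0.275, 0.0], [-0.275, -0.962, 0.0], [0.0, -0.0, -1.0]]
wrist_force: [-0.3, -0.1, 0.0]
grip_width: 1.0
finger_force: 0.0
```

Emit:
{"fn": "jog_arm", "kwargs": {
  "deltas": [0,0,0,0,0,0,0,0,0,0,0,0,0,0,0,0,0,0,0,0,0,0,0,0,0,0,0,0,0,0,0,0,0,0,0,0,0,0,0,0,0,0,0,0,0,0,0,0,0,0,0,0,0,0,0,0,0,0,0,0],
  "gripper": 0
}}

```text
clock: 11.85
ee_pos: [466.9, -260.8, 137.0]
orientation: [[0.961, -0.275, -0.0], [-0.275, -0.961, 0.0], [-0.0, -0.0, -1.0]]
wrist_force: [0.1, -0.3, -0.6]
grip_width: 0.278
finger_force: 30.0
```

Emit:
{"fn": "jog_arm", "kwargs": {
  "deltas": [0,0,-0.05,0,0,0,0,0,-0.1,0,0,0,0,0,-0.15,0,0,0,0,0,-0.15,0,0,0,0,0,-0.15,0,0,0,0,0,-0.15,0,0,0,0,0,-0.083,0,0,0,0,0,0,0,0,0,0,0,0,0,0,0]
}}

```text
clock: 12.75
ee_pos: [466.7, -260.6, 261.3]
orientation: [[0.961, -0.275, -0.001], [-0.275, -0.961, 0.0], [-0.001, -0.0, -1.0]]
wrist_force: [0.1, -0.2, -1.3]
grip_width: 0.277
finger_force: 30.0
```

Emit:
{"fn": "jog_arm", "kwargs": {
  "deltas": [0.0149,-0.1398,0,0,0,0,0.0149,-0.1398,0,0,0,0,0.0149,-0.1398,0,0,0,0,0.0149,-0.1398,0,0,0,0,0.0149,-0.1398,0,0,0,0,0.0149,-0.1398,0,0,0,0,0.0149,-0.1398,0,0,0,0,0.0149,-0.1398,0,0,0,0,0.0149,-0.1398,0,0,0,0,0.0149,-0.1398,0,0,0,0,0.0149,-0.1398,0,0,0,0,0.0149,-0.1398,0,0,0,0]
}}

```text
clock: 13.95
ee_pos: [561.7, -25.4, 260.5]
orientation: [[0.961, -0.275, -0.002], [-0.275, -0.961, 0.0], [-0.002, 0.0, -1.0]]
wrist_force: [-0.3, -0.4, -1.2]
grip_width: 0.271
finger_force: 30.0
```

Emit:
{"fn": "jog_arm", "kwargs": {
  "deltas": [0,0,0.067,0,0,0,0,0,0,0,0,0,0,0,0,0,0,0,0,0,0,0,0,0]
}}

```text
clock: 14.35
ee_pos: [561.8, -27.0, 251.8]
orientation: [[0.961, -0.276, -0.0], [-0.276, -0.961, -0.0], [-0.0, 0.0, -1.0]]
wrist_force: [-0.2, -0.2, -0.2]
grip_width: 0.275
finger_force: 30.0
```

```bash
python3 look.py w6 | egrep -v "blue"
python3 - <<'E'
from h import *
show("s6",vision.get_image("scene")); show("t6",vision.get_image("top"))
w=cv2.imread("pics/w6.png")[120:300,190:370]; s=cv2.imread("pics/s6.png")[130:270,200:340]
show("j6",np.hstack([cv2.resize(w,(400,400),interpolation=0),cv2.resize(s,(400,400),interpolation=0)]))
E
```

```text
14.35 [561.82 -27.02 251.85] [ 0.96 -0.28 -0.   -0.28 -0.96 -0.   -0.    0.   -1.  ] cam [628.22 -45.59 431.24] F [-0.22 -0.19 -0.2 ] w 0.27543943201658344
orange 3309.5 (273.0, 271.0) (62, 86) 0.0 [525.6  -15.89 184.  ]
orange 98.5 (523.3, 310.4) (7, 23) 86.4 [ 439.83 -194.75  184.  ]
brass 4074.5 (261.0, 396.5) (15, 410) 90.0 [341.07  51.6   90.  ]
brass 3008.5 (272.8, 196.4) (63, 64) 78.5 [563.16 -26.38  90.  ]
brass 1366.5 (78.7, 94.5) (63, 46) 87.2 [705.63 120.3   90.  ]
red 9227.0 (55.5, 259.5) (111, 109) 0.0 [561.29 209.16  90.  ]
red 26.0 (272.8, 217.2) (5, 12) 85.2 [542.61 -20.5   90.  ]
```

View pics/j6.png

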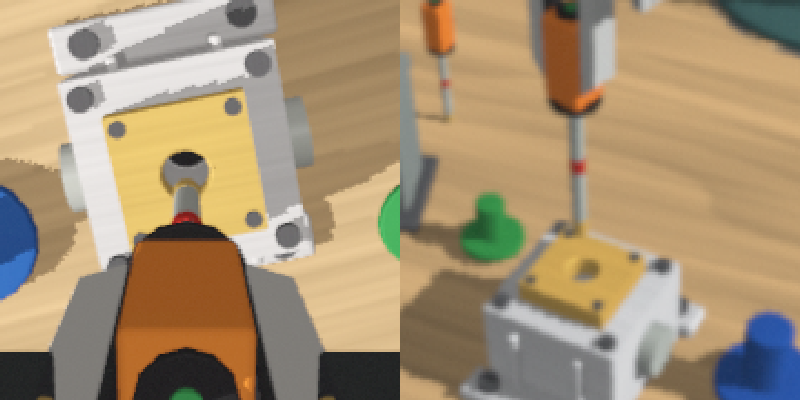

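Left panel (wrist): the stem and its red band (187,218) hang in line with the hole at (186,173). Right panel (scene): the stem tip is at (577,232), above the hole at (584,270). I'll lower until the tip is just over the mouth and compare again.

Emit:
{"fn": "jog_arm", "kwargs": {
  "deltas": [0,0,0.06,0,0,0,0,0,0.06,0,0,0,0,0,0.06,0,0,0,0,0,0,0,0,0,0,0,0,0,0,0,0,0,0,0,0,0]
}}

```text
clock: 15.1
ee_pos: [562.2, -26.2, 225.2]
orientation: [[0.961, -0.275, 0.0], [-0.275, -0.961, 0.0], [0.0, -0.0, -1.0]]
wrist_force: [0.4, -0.5, -1.5]
grip_width: 0.277
finger_force: 30.0
```

```bash
python3 look.py w7 | egrep "cam|red"
python3 - <<'E'
from h import *
np.set_printoptions(precision=2,suppress=True)
a=np.mean([vision.get_image("scene").astype(float) for _ in range(3)],0).astype(np.uint8); show("s7",a)
ms=vision.camera_model("scene"); s=telemetry.get_state(); e=s["ee_pos"]
for z in(90,s["ee_pos"][2]-127,s["ee_pos"][2]-67): print("pred axis px at z",z,proj(ms,[e[0],e[1],z]))
print("px per mm x,y:",proj(ms,[563,-27,90])-proj(ms,[562,-27,90]),proj(ms,[562,-26,90])-proj(ms,[562,-27,90]),"pred hole",proj(ms,[562,-26.2,90]))
w=cv2.imread("pics/w7.png")[160:240,230:310]; c=a[195:245,240:290]
show("j7",np.hstack([cv2.resize(w,(400,400),interpolation=0),cv2.resize(c,(400,400),interpolation=0)]))
E
```

```text
15.1 [562.17 -26.19 225.18] [ 0.96 -0.28  0.   -0.28 -0.96  0.    0.   -0.   -1.  ] cam [628.49 -44.7  404.62] F [ 0.36 -0.52 -1.49] w 0.2770230656906505
red 6116.5 (51.0, 262.0) (102, 104) 0.0 [565.55 195.39  90.  ]
red 250.5 (22.6, 359.5) (12, 43) 88.6 [474.76 268.58  90.  ]
red 26.0 (272.8, 217.2) (5, 12) 85.2 [549.76 -21.6   90.  ]
pred axis px at z 90 [262.7  224.03]
pred axis px at z 98.18602931800237 [262.57 221.03]
pred axis px at z 158.18602931800237 [261.55 197.84]
px per mm x,y: [-0.22  0.33] [0.47 0.14] pred hole [262.75 223.99]
```

View pics/j7.png

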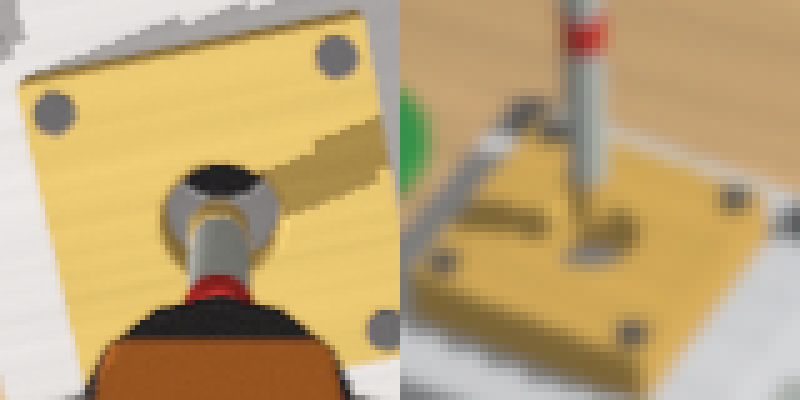

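Left (wrist ×5): the stem is centred at u=218.5, and the plate-screw diagonal puts the hole at about (221,221.5). Right (scene ×8): the red band is at (586,38), and the plate-screw diagonals put the hole at (590,230). I'll compute the residual offset from both views.

Run:
```python
from h import *
np.set_printoptions(precision=2,suppress=True)
m=np.load("pics/w7.npy",allow_pickle=True).item(); s=telemetry.get_state(); e=s["ee_pos"]; Rm=s["orientation"]
print(e)
f=lambda x,y:(x/5+230-.5,y/5+160-.5)
im=cv2.imread("pics/w7.png"); g=cv2.cvtColor(im,cv2.COLOR_BGR2HSV)
# plate screws in the wrist view: dark grey unsaturated spots inside the brass
def spot(img,u,v,r=6):
    h=cv2.cvtColor(img,cv2.COLOR_BGR2HSV)[v-r:v+r+1,u-r:u+r+1,1].astype(float); w=np.clip(h.max()*.6-h,0,None); yy,xx=np.mgrid[-r:r+1,-r:r+1]
    return np.array([u+(w*xx).sum()/w.sum(),v+(w*yy).sum()/w.sum()])
A=spot(im,241,182);B=spot(im,307,226); c=onplane(m,(A+B)/2,90)
pa,pb=onplane(m,A,90),onplane(m,B,90); c=(pa+pb)/2
print("wrist screws",A,B,"diag mm",np.linalg.norm(pa-pb),"hole",c,"tool delta",Rm.T@(c-e))
a=cv2.imread("pics/s7.png"); ms=vision.camera_model("scene")
S=[spot(a,281,219,4),spot(a,244,227,4),spot(a,268,236,4)]
print("scene screws",S); P=[onplane(ms,x,90) for x in S]; hs=(P[0]+P[1])/2; print("scene hole",hs, [np.linalg.norm(P[i]-P[j]) for i,j in((0,1),(1,2),(0,2))])
# stem edges in scene: saturation is low on the stem against wood; rows 203..213
h=cv2.cvtColor(a,cv2.COLOR_BGR2HSV)[:,:,1].astype(float)
for r in range(198,220):
    w=np.clip(100-h[r,256:272],0,None); print(r,w.sum().round(),(w*np.arange(256,272)).sum()/(w.sum()+1e-6), end=" | ")
b=min((x for x in blobs(a,"red",3)),key=lambda x:abs(cv2.boundingRect(x)[0]-262)); print("band",cv2.boundingRect(b),cv2.minAreaRect(b)[0])
```

```text
[562.14 -26.23 225.19]
wrist screws [240.16 182.22] [307.65 226.53] diag mm 74.96774313802493 hole [560.8 -26.3  90. ] tool delta [ -1.31   0.45 135.19]
scene screws [array([281.58, 217.12]), array([241.41, 225.84]), array([268.46, 236.32])]
scene hole [556.35 -31.1   90.  ] [np.float64(81.57257726249493), np.float64(60.17800286215767), np.float64(58.065280545321954)]
198 0.0 0.0 | 199 0.0 0.0 | 200 0.0 0.0 | 201 0.0 0.0 | 202 231.0 262.822509684751 | 203 415.0 262.80963792094065 | 204 450.0 262.80444386043456 | 205 448.0 262.8325886990344 | 206 461.0 262.6399126623863 | 207 551.0 261.8584387262097 | 208 673.0 261.1307574128815 | 209 693.0 261.37085099369284 | 210 742.0 262.0633419648742 | 211 840.0 263.22023778188066 | 212 694.0 264.86455293247184 | 213 484.0 264.70247879193704 | 214 353.0 263.2776196507716 | 215 341.0 263.15542444822455 | 216 322.0 263.1055892450137 | 217 202.0 263.0643551333448 | 218 25.0 262.6399894944004 | 219 0.0 0.0 | band (379, 244, 85, 87) (424.11767578125, 286.9654846191406)
```

Run:
```python
from h import *
np.set_printoptions(precision=1,suppress=True)
m=np.load("pics/w7.npy",allow_pickle=True).item(); ms=vision.camera_model("scene"); s=telemetry.get_state(); e=s["ee_pos"]; X=s["orientation"][:,0]
for dz in(0,-3,-6):
    t=np.array([e[0],e[1],e[2]-127+dz]); print(dz,"wrist tip far/near edge crop",(proj(m,t+5*X)-[229.5,159.5])*5,(proj(m,t-5*X)-[229.5,159.5])*5)
a=cv2.imread("pics/s7.png").astype(float)
r=np.clip(a[:,:,2]-1.6*a[:,:,1],0,None)[190:212,256:270]; yy,xx=np.mgrid[190:212,256:270]
print("band centroid",(r*xx).sum()/r.sum(),(r*yy).sum()/r.sum(), r.sum(1).round())
cdir=ms["eye"]-e; cdir[2]=0; cdir/=np.linalg.norm(cdir)
print("pred band front", proj(ms,np.array([e[0],e[1],e[2]-67])+4*cdir), "shoulder bottom",proj(ms,[e[0],e[1],e[2]-17]))
# same camera: band of probe in stand at start vs prediction
a0=cv2.imread("pics/scene0.png").astype(float); r=np.clip(a0[:,:,2]-1.6*a0[:,:,1],0,None)[165:185,180:195]; yy,xx=np.mgrid[165:185,180:195]
p=np.array([467,-260.7,70]); print("stand band",(r*xx).sum()/r.sum(),(r*yy).sum()/r.sum(),"pred",proj(ms,p+4*cdir))
```

```text
0 wrist tip far/near edge crop [222.3 201.8] [222.3 256.2]
-3 wrist tip far/near edge crop [222.3 198.5] [222.3 252.3]
-6 wrist tip far/near edge crop [222.3 195.1] [222.2 248.5]
band centroid 262.7914317925592 199.30270574971814 [  0.   0.   0.   0.   0.   0.   0.   0. 122. 292. 253.  42.   0.   0.
   0.   0.   0.   0.   0.   0.   0.   0.]
pred band front [261.6 199.3] shoulder bottom [260.6 176.8]
stand band 186.91275899672848 175.51472191930208 pred [186.  175.6]
```

Allowing for the band's front surface, prediction and image agree (199.3 vs 199.3), so the probe hasn't slipped. The remaining offset is under 1 mm. I'll nudge it and lower.

Emit:
{"fn": "jog_arm", "kwargs": {
  "deltas": [-0.002,0.004,0,0,0,0,0,0,0.04,0,0,0,0,0,0.05,0,0,0,0,0,0.05,0,0,0,0,0,0.05,0,0,0,0,0,0.05,0,0,0,0,0,0.05,0,0,0,0,0,0.05,0,0,0,0,0,0.05,0,0,0,0,0,0.04,0,0,0,0,0,0.025,0,0,0,0,0,0,0,0,0]
}}

```text
clock: 16.5
ee_pos: [561.4, -26.7, 156.2]
orientation: [[0.961, -0.275, -0.001], [-0.275, -0.961, 0.0], [-0.001, 0.0, -1.0]]
wrist_force: [-0.9, -1.0, -1.4]
grip_width: 0.272
finger_force: 30.0
```

Emit:
{"fn": "jog_arm", "kwargs": {
  "deltas": [0,0,0,0,0,0,0,0,0,0,0,0,0,0,0,0,0,0,0,0,0,0,0,0,0,0,0,0,0,0]
}}

```text
clock: 17.0
ee_pos: [561.6, -26.7, 156.8]
orientation: [[0.961, -0.275, 0.0], [-0.275, -0.961, 0.0], [0.0, -0.0, -1.0]]
wrist_force: [-0.7, -0.3, -1.1]
grip_width: 0.274
finger_force: 30.0
```

```bash
python3 look.py w8 | egrep "cam"
python3 - <<'E'
from h import *
a=vision.get_image("scene"); w=cv2.imread("pics/w8.png")[150:250,220:320]; c=a[185:245,230:290]
show("j8",np.hstack([cv2.resize(w,(400,400),interpolation=0),cv2.resize(c,(400,400),interpolation=0)]))
E
```

```text
17.0 [561.59 -26.72 156.8 ] [ 0.96 -0.28  0.   -0.28 -0.96  0.    0.   -0.   -1.  ] cam [627.93 -45.23 336.2 ] F [-0.68 -0.28 -1.05] w 0.274263836282461
```

View pics/j8.png

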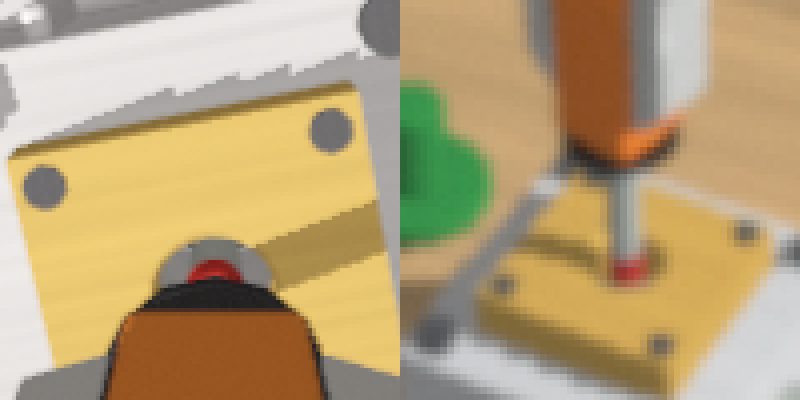

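Both views show the band at the mouth and the stem centred. In the wrist view (left) the stem is at 215 against a hole centre of 214. In the scene view (right) the band is at (628,270), where I'd expect it if centred: the hole is at (624,258) and the band's front face should show about 10 px lower. The arm is still, so I'll hand in.

```bash
python3 -c "
from rig import workorder
print(workorder.hand_in())"
```

```text
the job is handed in; nothing more can be done
None
```

The blue cap is in the red tray and the probe is held upright in the guide hole with its red band at the mouth, and I handed the job in at about 17 s; the hand-in gave no verdict, but the last images showed the stem within about 1 mm of the hole's centre.

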